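# Rest the slide carrier on the sloping drain stand

## Task

Take the aluminium slide carrier from the bench by its handle and lay it astride the narrow sloping rest of the drain stand, fenced end downhill, slid fully down until it bears against the stop at the foot of the slope, and let go. The stand's post may be set to any height, so feel for the rest instead of dropping the carrier onto it. Leave the bottle, the beaker and the stack of dishes standing where they are.

Things in the scene. Friction and masses are not known exactly. Their poses are not given: they have to be found in the camera images.
- carrier_grip (a point): Centre of the handle of the slide carrier, a flat aluminium board 190 long (x) x 84 wide (y) x 6 mm with four slides fixed on top; z is up out of it; 0.17-0.35 kg. Handle: upright grey block amid the board, 52 long in x, 16 thick in y, from 19 below this point (the board's top) to 19 above. At the start it lies flat on the bench, fenced end towards the robot within 50 degrees.
- carrier_under (a point): Centre of the carrier board's underside, 25 mm below the handle's centre; axes as the carrier's. Two runners, each 12 wide and 12 deep, run along the board's whole length below it and leave an open channel 32 wide between them, along x, whose roof is this face. The runners' bottoms (on the bench at the start) are 37 below the handle's centre.
- carrier_fence (a point): Middle of the fence: an aluminium wall 4 mm thick and 16 high across the carrier's -x end, 93 mm from the handle's centre and 11 below it. The carrier's flat end face is 2 mm further out.
- foot: Drain stand: grey foot plate 170 x 130 x 12 mm fixed to the bench, a dark sleeve 34 across on it (its top 100 above the bench), and in that a post that carries the white sloping rest. Origin: on the bench under the post's axis; z up; x is the direction, seen from above, in which the rest rises. The top of the rest's bar over the origin is 140 to 190 above the bench: reset each time, not reported, to be seen or felt.
- stand_axis (a point): Top centre of the sleeve, axes as the foot. The rest above it: a rigid straight bar 26 wide (y), 170 long along the slope, its middle over this axis, rising towards +x at 30 degrees (0.524 rad) from level. At its low end, 85 down the slope from its middle, is the face of a stop plate, 70 wide, 18 above the bar's top face. Friction may hold a carrier anywhere on the slope.
- stand_home (a point): A mark on the foot plate, 12 mm above the bench and 4 mm to -x of the post's axis, straight below where the handle's centre is when the carrier is home: board underside on the bar's top, runners either side of the bar (3 mm play each side), fenced end on the stop, board at 30 degrees. The handle's centre is then 27 higher than the bar's top over the post's axis.
- reagent: Bystander: brown glass reagent bottle, 68 mm diameter, 150 high, origin at the centre of its bottom.
- beaker: Bystander: clear glass beaker, 72 mm across the rim, 90 high, origin at the centre of its bottom.
- dishes: Bystander: stack of three Petri dishes (one piece), 90 mm diameter, 44 high, origin at the centre of its bottom.
Things that resemble listed ones, but are neither listed nor needed, are in the scene too. Leave any orange or turquoise look-alike of the foot alone.

How it is judged:
By the outcome, as a careful person would: the job done as asked, in the order asked, and still so for the second after the job is handed in, with the robot touching nothing.
It also fails if it takes over 56 s, if anything falls off the work surface, if the arm or the gripper's body presses on something with over 40 N, if the wrist force passes 120 N, or if a joint passes its speed limit or range.

## Robot

A 6-joint arm with a two-finger parallel gripper is mounted at the origin on the work surface. World frame = base frame: x ahead of the robot, y to its left, z up, the work surface at z = 0. Lengths are in m, angles in rad, forces in N, time in s.
With the tool pointing down it reaches from about 0.3 to 0.825 m from the base axis. Payload 5.4 kg.
Tool frame: the origin (TCP) lies between the finger pads; the fingertips stand 19 mm ahead of it and the grasp point (between the pads) is the TCP (r.finger_overhang is the distance from the TCP to the fingertips, in m); z points along the fingers, y is the line along which they close (so a half turn about z gives the same grasp; the last joint's range is limited). The gripper opens to 92 mm and grips with 3 to 60 N. Pads are 20 mm wide; open, the fingers measure 128 mm over their backs; the gripper's body (75 mm by 189 mm) begins 69 mm behind the grasp point.
Start: joints at [-1.371, 0.158, 1.597, -0, 1.386, -0.21], TCP at [0.229, -0.527, 0.21] pointing down, gripper open.
Joint ranges: [-2.91, 2.91], [-0.94, 2.29], [0.18, 2.7], [-1.29, 4.43], [0.17, 2.64], [-3, 3]. Speed limits (rad/s): [2.57, 2.57, 3.14, 3.14, 3.14, 3.14].

## Interface

Orientations are given as [roll, pitch, yaw] about the fixed x, y, z axes, in that order (R = Rz(yaw) Ry(pitch) Rx(roll)).
In Python, from station import r, cams gives the robot as it stands.
- The arm moves only by the shell command python3 -m crank 'ROWS' [FORCE]. ROWS is JSON, a list of rows, each a list of 3 entries, a list of its own where there are three numbers: the shift along the tool's x, y, z as a fraction of full scale, then the turn, a rotation vector about the tool's x, y, z as a fraction of full scale, then the gripper command: -1 is fully open, 1 is shut, values between are in proportion. A call has exactly 8 rows; each row is the pose to reach, as a shift and turn from the pose commanded when the call began, along the tool's axes at that moment; what a row does not reach only later rows make up. Full scale, the value 1, is 300 mm for a shift and 0.5 rad for a turn. A row lasts 1/8 s, in which the tool goes at most 62.5 mm and 10.7 degrees, less where a joint would pass 70% of its speed; a pose out of reach is approached as far as the arm can. A call with a number of a shift or a turn outside -1 to 1 is refused whole. A call with a gripper value outside its range is refused whole. The fingers move at their own pace and stop on an object; FORCE is the grip in N (left out, the last holds). Time passes only in rows, so rows that repeat a pose let the fingers close, or fill a call up. It gives the time, the measured TCP pose, the force, the opening and the grip force at its end, in the units of the state.
- r.read_state(): the state, without advancing time (a new reading comes with each control period).
- cams.capture(name): name is "scene" or "side" or "wrist"; returns the picture (384x512x3 uint8, blue, green, red); there is no depth.
- cams.calibration(name): a dict with "intrinsics" (3x3 intrinsics, pixels), "D" ([k1, k2, p1, p2, k3] as OpenCV has them; the pictures are not rectified), "eye" and "attitude" of the camera in the world. Camera axes: x right, y down, z forward; pixel columns grow to the right and rows downward; lengths in m; the calibration is good to about 2 mm. A picture is of the moment at which its call begins: read the wrist's pose just before it. calibration takes no time and is no camera call; for the wrist camera it gives the pose at the moment of the call.
- r.sign_off(): hands the job in; it is judged then, once.
The state is a dict: "time_s": time; "joints": joint angles; "dq": joint speeds; "joint_torque": joint torques, N m; "tcp_pos": TCP position; "tcp_rot": TCP orientation; "ft_force": force on the tool from outside, world axes, zero at the start; "moment": the same for the moment, N m; "grip_width": finger opening in m; "finger_force": force on a finger pad.
Only numpy, scipy, OpenCV 4.12 (cv2) and the standard library are available. Lean on these libraries where they do the work, as an engineer would, in place of code of your own. Each camera call takes 0.05 s, during which the arm holds its last target. There are 200 camera calls.

## Working session

There is one attempt and no reset: what is moved stays moved. The work goes in short steps, Python scripts to look and compute and a shell command to move; the robot and the scene stay as the last step left them, time stands still between calls to the robot, and variables do not carry over. Pictures are saved under pics/ and viewed, at most 10 in all, crops included, and the job is handed in when it is done.

```bash
mkdir -p pics; ls; python3 - <<'E'
from station import r,cams
import cv2,numpy as np
for n in("scene","side"):
    im=cams.capture(n); cv2.imwrite(f"pics/{n}0.png",cv2.resize(im,(800,600),interpolation=cv2.INTER_CUBIC))
    c=cams.calibration(n); print(n,c)
s=r.read_state();print(s)
print(cams.calibration("wrist"))
E
```

```text
pics
scene {'intrinsics': array([[417.31011011,   0.        , 262.71541358],
       [  0.        , 417.31011011, 188.33623964],
       [  0.        ,   0.        ,   1.        ]]), 'D': array([0.03397548, 0.        , 0.        , 0.        , 0.        ]), 'eye': array([ 0.93869155, -0.44202884,  0.80622771]), 'attitude': array([-2.41890069, -0.00601589,  0.62893841])}
side {'intrinsics': array([[373.15886944,   0.        , 255.34073744],
       [  0.        , 373.15886944, 190.17267274],
       [  0.        ,   0.        ,   1.        ]]), 'D': array([0.03620548, 0.        , 0.        , 0.        , 0.        ]), 'eye': array([0.1895891 , 0.49879125, 0.65580306]), 'attitude': array([-2.33412728, -0.01128388, -2.35685335])}
{'time_s': 0.1, 'joints': array([-1.37111742e+00,  1.58959661e-01,  1.59808885e+00,  1.46133965e-06,
        1.38617977e+00, -2.10091681e-01]), 'dq': array([ 0.00144021, -0.00175634, -0.00174074,  0.00111886,  0.00061209,
       -0.00124688]), 'joint_torque': array([-1.44080026e-03, -3.86503494e+01, -3.22961926e+01,  7.02191005e-02,
        3.40008200e-02, -4.76403932e-05]), 'tcp_pos': array([ 0.22895162, -0.52684406,  0.20924093]), 'tcp_rot': array([-3.13999330e+00, -3.42512420e-04,  4.09770045e-01]), 'ft_force': array([-0.09776324, -0.16177687,  0.37399948]), 'moment': array([-0.04909701, -0.00450606, -0.03257028]), 'finger_force': 0.0, 'grip_width': 0.09176542060143467}
{'intrinsics': array([[340.1182979 ,   0.        , 250.39554877],
       [  0.        , 340.1182979 , 188.2612904 ],
       [  0.        ,   0.        ,   1.        ]]), 'D': array([-0.04156759,  0.        ,  0.        ,  0.        ,  0.        ]), 'eye': array([ 0.2926288 , -0.49889532,  0.3840908 ]), 'attitude': array([ 2.89149707e+00,  1.59793162e-03, -1.16058963e+00])}
```

View pics/scene0.png

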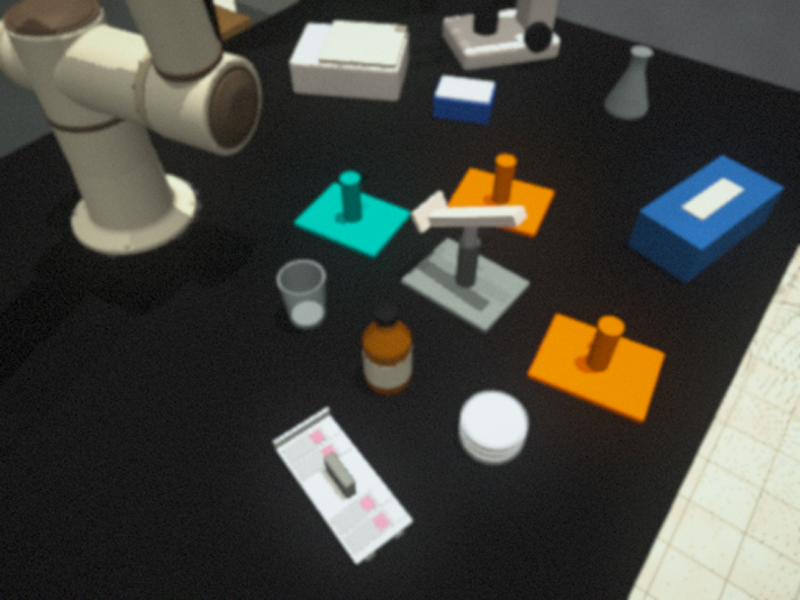

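View pics/side0.png

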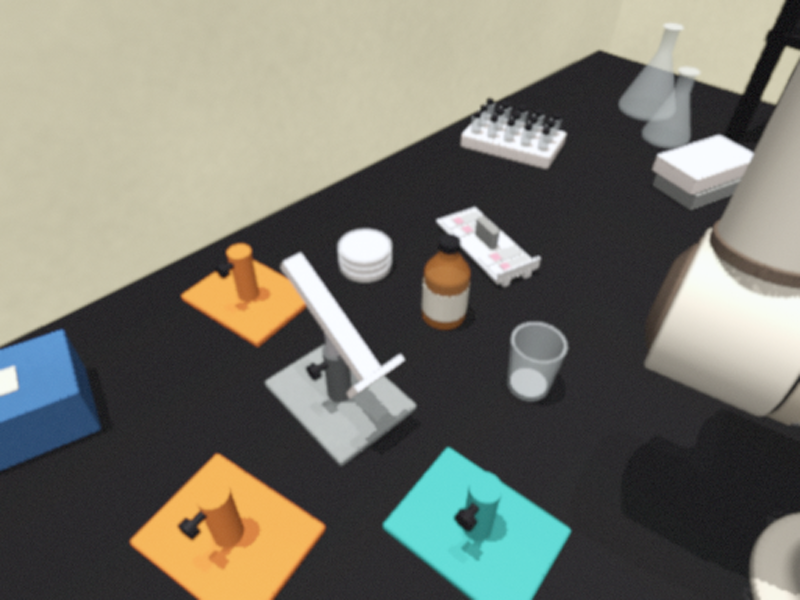

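The scene view shows the carrier's handle near (340,475), its fence at (302,426) and the grey stand's bar from (430,212), the stop, to (525,215). In the side view the stop is at (377,375), the bar's high end at (295,262) and the handle at (487,232). I'll zoom in to get precise corners.

```bash
python3 - <<'E'
from station import r,cams
import cv2,numpy as np
a=cams.capture("scene");b=cams.capture("side")
def crop(im,x,y):
    return cv2.resize(im[y:y+90,x:x+120],(400,300),interpolation=cv2.INTER_CUBIC)
o=np.vstack([np.hstack([crop(a,245,120),crop(b,160,210)]),np.hstack([crop(a,160,260),crop(b,260,110)])])
# second: side needs larger
cv2.imwrite("pics/crops.png",o)
E
```

```text
(no output)
```

View pics/crops.png

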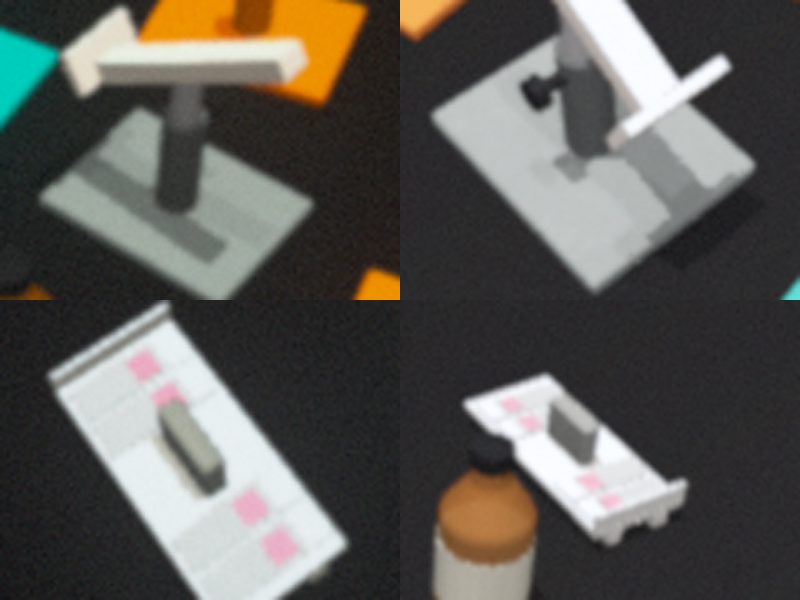

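The zooms show the stand's plate corners at (40,196), (140,108) and (313,203), and the bar's high end at (283,65)/(300,40). They also show the carrier's fence corners and handle ends. Next I'll fit the known shapes to these points from both views.

```bash
cat > h.py <<'E'
import cv2,numpy as np
from scipy.optimize import least_squares
from scipy.spatial.transform import Rotation as R
def proj(c,P):
    M=R.from_euler('xyz',c["attitude"]).as_matrix(); P=np.atleast_2d(P).astype(float)
    return cv2.projectPoints((P-c["eye"])@M,np.zeros(3),np.zeros(3),c["intrinsics"],c["D"])[0][:,0]
def rz(P,x,y,a): 
    return np.asarray(P)@R.from_euler('z',a).as_matrix().T+[x,y,0]
def ray(c,uv):
    M=R.from_euler('xyz',c["attitude"]).as_matrix()
    n=cv2.undistortPoints(np.array([[uv]],float),c["intrinsics"],c["D"])[0,0]
    return c["eye"],M@np.r_[n,1]
E
cat > fit.py <<'E'
from h import *
from station import cams
S=cams.calibration("scene");D=cams.calibration("side")
cr=lambda o,p:(np.array(p)+.5)*.3-.5+np.array(o)
fu=lambda p:(np.array(p)+.5)*.64-.5
so,do=(245,120),(160,210)
c3,s3=np.cos(np.pi/6),.5
# stand
pl=[(S,cr(so,(40,196)),(-85,-65,12)),(S,cr(so,(140,108)),(-85,65,12)),(S,cr(so,(313,203)),(85,65,12)),
 (D,cr(do,(33,116)),(85,65,12)),(D,cr(do,(355,165)),(-85,-65,12)),(D,cr(do,(195,288)),(-85,65,12))]
bar=[(S,cr(so,(283,65)),-13),(S,cr(so,(300,40)),13),(D,fu((281,264)),13),(D,fu((303,254)),-13)]
def f(p):
    x,y,a,h,px,py=p; e=[]
    for c,u,P in pl: e.append(proj(c,rz(np.array(P)/1e3+[px,py,0],x,y,a))[0]-u)
    for c,u,w in bar: e.append(proj(c,rz([.085*c3,w/1e3,h+.085*s3],x,y,a))[0]-u)
    e.append(proj(S,[x,y,.1])[0]-cr(so,(187,110)))
    return np.array(e).ravel()
s=least_squares(f,[.55,-.1,0,.165,0,0],loss='soft_l1'); print("stand x y yaw h plateoff",s.x.round(4));print(f(s.x).reshape(-1,2).round(1).tolist())
so,do=(160,260),(260,110)
ca=[(S,cr(so,(50,76)),(-95,-42,34)),(S,cr(so,(168,5)),(-95,42,34)),(S,cr(so,(347,243)),(95,42,18)),(S,fu((358,562)),(95,-42,18)),
(S,cr(so,(172,103)),(-26,0,56)),(S,cr(so,(213,167)),(26,0,56)),
(D,cr(do,(195,222)),(-95,42,34)),(D,cr(do,(286,185)),(-95,-42,34)),(D,cr(do,(65,104)),(95,42,18)),(D,cr(do,(146,76)),(95,-42,18)),
(D,cr(do,(156,103)),(-26,0,56)),(D,cr(do,(191,133)),(26,0,56))]
def g(p):
    return np.array([proj(c,rz(np.array(P)/1e3,p[0],p[1],p[2])+[0,0,p[3]])[0]-u for c,u,P in ca]).ravel()
for a0 in(0,-.7):
    s=least_squares(g,[.5,-.4,a0,0],loss='soft_l1'); print("carrier",s.x.round(4),s.cost)
print(g(s.x).reshape(-1,2).round(1).tolist())
# bystanders from scene base pts
for n,p in(("bottle",(388,385)),("beaker",(308,318)),("dishes",(494,455))):
    o,d=ray(S,fu(p));t=-o[2]/d[2];print(n,(o+d*t).round(3))
E
python3 fit.py
```

```text
stand x y yaw h plateoff [ 0.5851  0.2088 -0.0503  0.1595 -0.0007 -0.0016]
[[-0.2, -0.5], [-0.2, -1.0], [0.6, -0.7], [-0.2, -1.1], [1.0, -0.5], [-0.2, -0.1], [-0.9, -1.0], [0.5, 0.3], [1.0, -0.1], [-1.6, 0.4], [0.1, 1.5]]
carrier [ 0.6506 -0.1878 -0.2818 -0.0024] 40.36881140442513
carrier [ 0.6506 -0.1878 -0.2818 -0.0024] 40.36881140442681
[[0.8, -0.1], [-0.1, -0.4], [0.7, 0.2], [-0.4, 0.8], [-1.2, -0.5], [1.4, 0.0], [0.9, -0.8], [-0.1, 0.2], [0.2, 0.2], [0.1, 0.6], [11.2, 8.4], [-10.5, -10.8]]
bottle [ 0.602 -0.027  0.   ]
beaker [ 0.422 -0.002  0.   ]
dishes [ 0.785 -0.032  0.   ]
```

The fit gives the stand at (0.585, 0.209), yaw -0.05, with bar height about 0.16. The carrier is at (0.651, -0.188), yaw -0.28. I swapped the side-view handle end labels, and soft_l1 absorbed that. Now I'll move above the carrier.

```bash
cat > t.py <<'E'
import sys
from h import *
from station import r
# x y z yaw tilt : tool x along yaw, tool z down tilted outward (along +yaw) by tilt
def toolR(yaw,tilt): return R.from_euler('z',yaw)*R.from_euler('y',-tilt)*R.from_euler('x',np.pi)
if __name__=="__main__":
    v=[float(a) for a in sys.argv[1:]]
    s=r.read_state(); A=R.from_euler('xyz',s["tcp_rot"]); B=toolR(v[3],v[4])
    print("t",s["time_s"],"pos",s["tcp_pos"].round(4),"F",s["ft_force"].round(1),"M",s["moment"].round(2))
    print("shift",(A.inv().apply(np.array(v[:3])-s["tcp_pos"])/.3).round(3),"turn",((A.inv()*B).as_rotvec()/.5).round(3))
E
python3 t.py .65 -.188 .22 -.28 0
```

```text
t 0.2 pos [ 0.229  -0.527   0.2095] F [-0.7  0.1  0.2] M [ 0.01  0.01 -0.01]
shift [ 1.737 -0.477 -0.034] turn [-0.002  0.     1.38 ]
```

```bash
python3 -m crank '[[[0.87,-0.24,-0.03],[0,0,0.69],-1],[[0.87,-0.24,-0.03],[0,0,0.69],-1],[[0.87,-0.24,-0.03],[0,0,0.69],-1],[[0.87,-0.24,-0.03],[0,0,0.69],-1],[[0.87,-0.24,-0.03],[0,0,0.69],-1],[[0.87,-0.24,-0.03],[0,0,0.69],-1],[[0.87,-0.24,-0.03],[0,0,0.69],-1],[[0.87,-0.24,-0.03],[0,0,0.69],-1]]' && python3 t.py .65 -.188 .22 -.28 0
```

```text
time_s: 1.2
tcp_pos: [0.4388, -0.3582, 0.219]
tcp_rot: [-3.141, 0.0, 0.063]
ft_force: [-0.0, 0.0, 0.2]
grip_width: 0.0913
finger_force: 0.0
t 1.2 pos [ 0.4388 -0.3582  0.219 ] F [-0.   0.   0.2] M [0.01 0.05 0.03]
shift [ 0.738 -0.522 -0.004] turn [-0.     0.001  0.686]
```

```bash
python3 -m crank '[[[0.74,-0.52,0],[0,0,0.69],-1],[[0.74,-0.52,0],[0,0,0.69],-1],[[0.74,-0.52,0],[0,0,0.69],-1],[[0.74,-0.52,0],[0,0,0.69],-1],[[0.74,-0.52,0],[0,0,0.69],-1],[[0.74,-0.52,0],[0,0,0.69],-1],[[0.74,-0.52,0],[0,0,0.69],-1],[[0.74,-0.52,0],[0,0,0.69],-1]]'; python3 - <<'E'
from h import *
from station import r,cams
c=cams.calibration("wrist"); im=cams.capture("wrist"); print(r.read_state()["joints"].round(2))
big=cv2.resize(im,(800,600),interpolation=cv2.INTER_CUBIC)
L=[(-95,-42,34),(-95,42,34),(95,42,18),(95,-42,18),(-26,0,56),(26,0,56)]
for P in L:
    u=(proj(c,rz(np.array(P)/1e3,.6506,-.1878,-.2818))[0]+.5)/.64-.5
    cv2.drawMarker(big,tuple(int(q) for q in u.round()),(0,255,0),0,10); print(P,u.round(1))
cv2.imwrite("pics/w1.png",big)
E
```

```text
time_s: 2.2
tcp_pos: [0.6503, -0.1888, 0.2193]
tcp_rot: [3.141, 0.0, -0.282]
ft_force: [-0.5, -0.3, 0.4]
grip_width: 0.0918
finger_force: 0.0
[-0.46  0.42  1.27 -0.    1.46  1.39]
(-95, -42, 34) [447.9 389.5]
(-95, 42, 34) [333.5 389.5]
(95, 42, 18) [328.6 119.8]
(95, -42, 18) [452.6 119.8]
(-26, 0, 56) [390.6 307.2]
(26, 0, 56) [390.6 228.6]
```

View pics/w1.png

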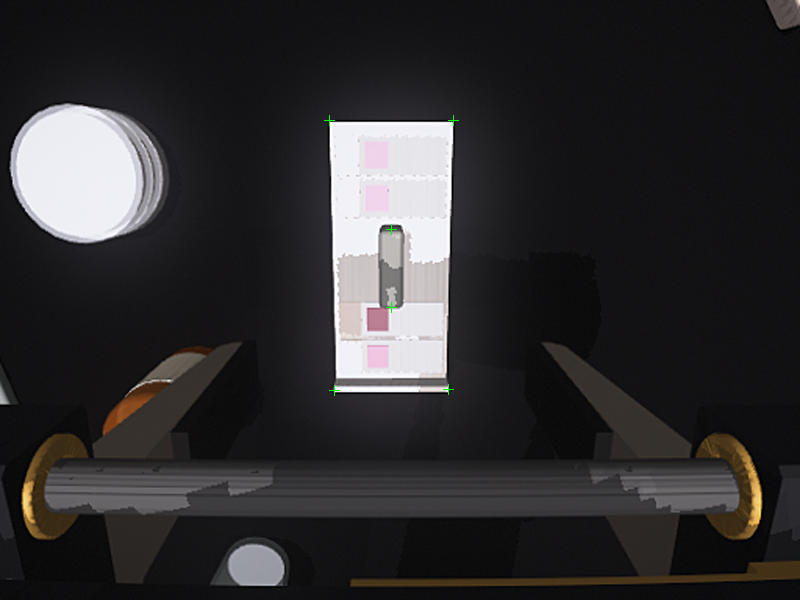

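The wrist view (fence edge at y≈390, handle at (391,267)) matches the projected fit to within a pixel, so the pose and heights are confirmed. Now descend and grip.

```bash
python3 -m crank '[[[0,0,0.15],[0,0,0],-1],[[0,0,0.3],[0,0,0],-1],[[0,0,0.42],[0,0,0],-1],[[0,0,0.5],[0,0,0],-1],[[0,0,0.55],[0,0,0],-1],[[0,0,0.58],[0,0,0],-1],[[0,0,0.59],[0,0,0],-1],[[0,0,0.59],[0,0,0],-1]]' && python3 -m crank '[[[0,0,0],[0,0,0],1],[[0,0,0],[0,0,0],1],[[0,0,0],[0,0,0],1],[[0,0,0],[0,0,0],1],[[0,0,0],[0,0,0],1],[[0,0,0],[0,0,0],1],[[0,0,0],[0,0,0],1],[[0,0,0],[0,0,0],1]]' 40
```

```text
time_s: 3.25
tcp_pos: [0.6517, -0.1876, 0.0429]
tcp_rot: [3.141, -0.001, -0.28]
ft_force: [0.7, 0.2, -0.6]
grip_width: 0.0924
finger_force: 0.0
time_s: 4.25
tcp_pos: [0.6512, -0.1877, 0.0422]
tcp_rot: [3.141, -0.0, -0.28]
ft_force: [0.9, -0.6, -3.0]
grip_width: 0.0154
finger_force: 40.0
```

```bash
python3 -m crank '[[[0,0,-0.08],[0,0,0],1],[[0,0,-0.2],[0,0,0],1],[[0,0,-0.35],[0,0,0],1],[[0,0,-0.5],[0,0,0],1],[[0,0,-0.65],[0,0,0],1],[[0,0,-0.8],[0,0,0],1],[[0,0,-0.9],[0,0,0],1],[[0,0,-0.95],[0,0,0],1]]' && python3 t.py .56 .06 .34 -.05 0
```

```text
time_s: 5.25
tcp_pos: [0.6515, -0.1874, 0.3285]
tcp_rot: [3.141, -0.001, -0.28]
ft_force: [0.0, 0.1, -3.0]
grip_width: 0.0153
finger_force: 40.0
t 5.25 pos [ 0.6515 -0.1874  0.3285] F [ 0.   0.1 -3. ] M [ 0.07 -0.02  0.01]
shift [-0.521 -0.708 -0.039] turn [ 0.001 -0.003 -0.46 ]
```

```bash
python3 -m crank '[[[-0.08,-0.1,-0.04],[0,0,-0.1],1],[[-0.18,-0.25,-0.04],[0,0,-0.2],1],[[-0.28,-0.4,-0.04],[0,0,-0.3],1],[[-0.38,-0.53,-0.04],[0,0,-0.38],1],[[-0.46,-0.63,-0.04],[0,0,-0.43],1],[[-0.52,-0.71,-0.04],[0,0,-0.46],1],[[-0.52,-0.71,-0.04],[0,0,-0.46],1],[[-0.52,-0.71,-0.04],[0,0,-0.46],1]]'; python3 - <<'E'
from h import *
from station import r,cams
c=cams.calibration("wrist"); im=cams.capture("wrist"); cv2.imwrite("pics/w2raw.png",im); import pickle; pickle.dump(c,open("w2.pkl","wb"))
big=cv2.resize(im,(800,600),interpolation=cv2.INTER_CUBIC)
h=.1595;c3=.8660
L=[(85*s,65*t,12) for s in(1,-1) for t in(1,-1)]+[(85*s*c3,13*t,1e3*h+42.5*s) for s in(1,-1) for t in(1,-1)]
for P in L:
    u=(proj(c,rz(np.array(P)/1e3,.5851,.2088,-.0503))[0]+.5)/.64-.5
    cv2.drawMarker(big,tuple(int(q) for q in u.round()),(0,255,0),0,8); print(P,u.round(1))
cv2.imwrite("pics/w2.png",big)
E
```

```text
time_s: 6.25
tcp_pos: [0.56, 0.0601, 0.338]
tcp_rot: [3.141, 0.002, -0.051]
ft_force: [0.3, -0.8, -3.5]
grip_width: 0.0156
finger_force: 40.0
(85, 65, 12) [155.5 121.7]
(85, -65, 12) [298.  120.5]
(-85, 65, 12) [173.5 302.3]
(-85, -65, 12) [305.2 302.4]
(73.61, 13, 202.0) [104.6 120.4]
(73.61, -13, 202.0) [149.7 119.7]
(-73.61, 13, 117.0) [184.7 323.6]
(-73.61, -13, 117.0) [217.5 323.7]
```

View pics/w2.png

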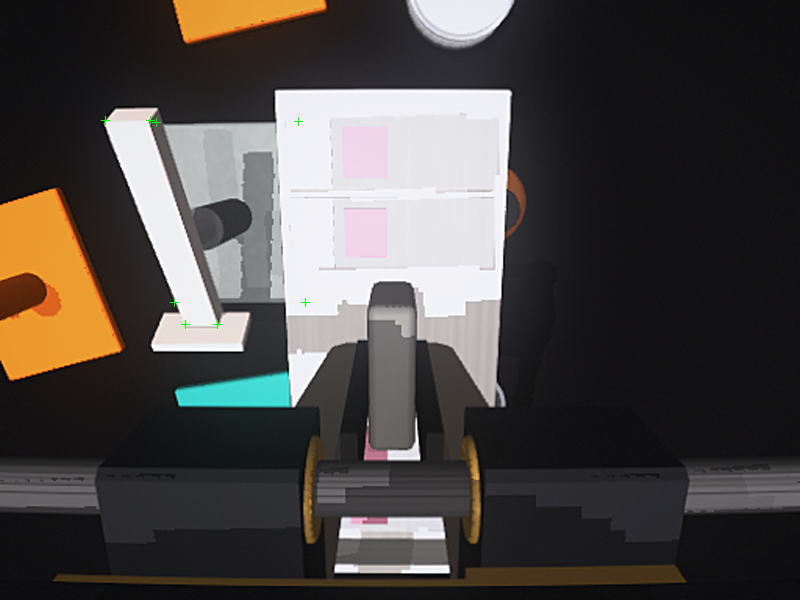

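The wrist view shows the bar's top-face corners at (106,122), (151,121), (183,324) and (219,324). The markers projected from the fit agree within 1–2 px (about 1 mm), so the bar's place and its height of about 0.16 hold. Move above the rest and tilt.

```bash
python3 t.py .567 .2085 .29 -.05 .5236
```

```text
t 6.3 pos [0.5602 0.0598 0.3382] F [ 0.2 -0.1 -3.6] M [-0.01 -0.01 -0.01]
shift [-0.002 -0.496  0.16 ] turn [ 1.00e-03  1.05e+00 -2.00e-03]
```

```bash
python3 -m crank '[[[0,-0.06,0],[0,0.1,0],1],[[0,-0.15,0],[0,0.25,0],1],[[0,-0.26,0],[0,0.4,0],1],[[0,-0.36,0.03],[0,0.55,0],1],[[0,-0.44,0.06],[0,0.7,0],1],[[0,-0.5,0.1],[0,0.85,0],1],[[0,-0.5,0.14],[0,0.95,0],1],[[0,-0.5,0.16],[0,1,0],1]]' && python3 t.py .567 .2085 .2415 -.05 .5236
```

```text
time_s: 7.3
tcp_pos: [0.5667, 0.2095, 0.2887]
tcp_rot: [3.14, -0.497, -0.051]
ft_force: [0.9, -0.3, -3.2]
grip_width: 0.0154
finger_force: 40.0
t 7.3 pos [0.5667 0.2095 0.2887] F [ 0.9 -0.3 -3.2] M [0.   0.61 0.05]
shift [-0.074  0.003  0.139] turn [ 0.003  0.053 -0.001]
```

```bash
python3 -m crank '[[[-0.02,0,0.03],[0,0.02,0],1],[[-0.04,0,0.06],[0,0.04,0],1],[[-0.06,0,0.09],[0,0.05,0],1],[[-0.074,0.003,0.12],[0,0.053,0],1],[[-0.074,0.003,0.135],[0,0.053,0],1],[[-0.074,0.003,0.139],[0,0.053,0],1],[[-0.074,0.003,0.139],[0,0.053,0],1],[[-0.074,0.003,0.139],[0,0.053,0],1]]'; python3 - <<'E'
from h import *
from station import r,cams
a=cams.capture("scene");b=cams.capture("side")
s=r.read_state();T=R.from_euler('xyz',s["tcp_rot"]);p=s["tcp_pos"];print(p,s["tcp_rot"])
def crop(im,n,x,y):
    o=cv2.resize(im[y:y+105,x:x+140],(800,600)[::1] and (400,300),interpolation=cv2.INTER_CUBIC);k=400/140
    c=cams.calibration(n)
    pts=[]
    for X in(-95,95):
        for Y in(-42,42): pts.append(p+T.apply([X/1e3,-Y/1e3,(.005+.025)]))   # board underside corners
    for P,col in [(q,(0,0,255)) for q in pts]+[(rz([.085*.866*u,.013*w,.1595+.0425*u],.5851,.2088,-.0503),(0,200,0)) for u in(1,-1) for w in(1,-1)]:
        u=(proj(c,P)[0]+.5-[x,y])*k-.5
        cv2.drawMarker(o,tuple(int(q) for q in u.round()),col,0,8)
    return o
cv2.imwrite("pics/pre.png",np.hstack([crop(a,"scene",240,90),crop(b,"side",150,130)]))
E
python3 t.py .592 .208 .1985 -.05 .5236
```

```text
time_s: 8.3
tcp_pos: [0.5685, 0.2095, 0.2444]
tcp_rot: [-3.141, -0.527, -0.05]
ft_force: [0.0, -0.1, -3.4]
grip_width: 0.0154
finger_force: 40.0
[0.56835659 0.20948423 0.24428716] [-3.14135109 -0.52710387 -0.0502842 ]
t 8.4 pos [0.5684 0.2095 0.2443] F [ 0.1 -0.6 -3.5] M [ 0.06  0.56 -0.  ]
shift [-0.009  0.001  0.172] turn [-0.    -0.007 -0.   ]
```

View pics/pre.png

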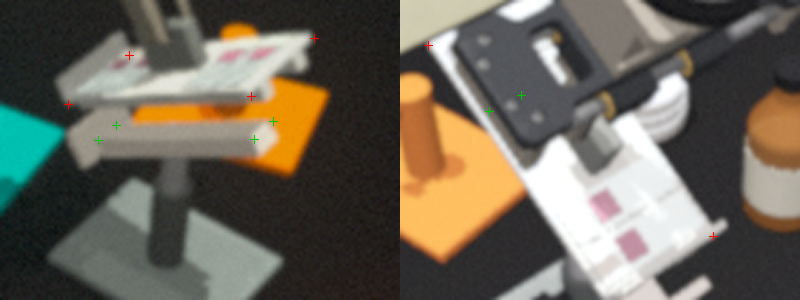

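The crops show the carrier parallel above the bar, fence over the stop. Its underside corners agree with the projections. Lower to the runners' depth first.

```bash
python3 -m crank '[[[0,0,0.02],[0,0,0],1],[[0,0.002,0.04],[0,0,0],1],[[0,0.003,0.06],[0,0,0],1],[[0,0.003,0.08],[0,0,0],1],[[0,0.003,0.1],[0,0,0],1],[[0,0.003,0.11],[0,0,0],1],[[0,0.003,0.115],[0,0,0],1],[[0,0.003,0.115],[0,0,0],1]]' && python3 -m crank '[[[0,0,0.005],[0,0,0],1],[[0,0,0.01],[0,0,0],1],[[0,0,0.015],[0,0,0],1],[[0,0,0.02],[0,0,0],1],[[0,0,0.025],[0,0,0],1],[[0,0,0.03],[0,0,0],1],[[0,0,0.03],[0,0,0],1],[[0,0,0.03],[0,0,0],1]]' && python3 t.py .592 .208 .1985 -.05 .5236
```

```text
time_s: 9.4
tcp_pos: [0.5855, 0.2077, 0.2141]
tcp_rot: [-3.142, -0.527, -0.05]
ft_force: [0.3, -0.8, -3.4]
grip_width: 0.0152
finger_force: 40.0
time_s: 10.4
tcp_pos: [0.59, 0.2074, 0.2063]
tcp_rot: [3.142, -0.527, -0.05]
ft_force: [0.2, 0.9, -3.5]
grip_width: 0.0151
finger_force: 40.0
t 10.4 pos [0.59   0.2074 0.2063] F [ 0.2  0.9 -3.5] M [ 0.05  0.57 -0.01]
shift [-0.007 -0.002  0.026] turn [ 0.    -0.006 -0.   ]
```

```bash
python3 -m crank '[[[0,-0.002,0.003],[0,0,0],1],[[0,-0.002,0.006],[0,0,0],1],[[0,-0.002,0.009],[0,0,0],1],[[0,-0.002,0.012],[0,0,0],1],[[0,-0.002,0.015],[0,0,0],1],[[0,-0.002,0.018],[0,0,0],1],[[0,-0.002,0.018],[0,0,0],1],[[0,-0.002,0.018],[0,0,0],1]]' && python3 -m crank '[[[0,0,0.002],[0,0,0],1],[[0,0,0.004],[0,0,0],1],[[0,0,0.006],[0,0,0],1],[[0,0,0.008],[0,0,0],1],[[0,0,0.01],[0,0,0],1],[[0,0,0.01],[0,0,0],1],[[0,0,0.01],[0,0,0],1],[[0,0,0.01],[0,0,0],1]]' && python3 t.py .592 .208 .1985 -.05 .5236
```

```text
time_s: 11.4
tcp_pos: [0.5924, 0.2079, 0.2022]
tcp_rot: [3.141, -0.526, -0.05]
ft_force: [-7.5, -1.2, 2.9]
grip_width: 0.0156
finger_force: 40.0
time_s: 12.4
tcp_pos: [0.5926, 0.2078, 0.2021]
tcp_rot: [3.14, -0.524, -0.049]
ft_force: [-32.7, -5.5, 24.4]
grip_width: 0.0155
finger_force: 40.0
t 12.4 pos [0.5926 0.2078 0.2021] F [-32.7  -5.5  24.4] M [-0.82  3.18 -0.6 ]
shift [-0.008 -0.001  0.009] turn [ 0.003 -0.001  0.001]
```

Contact. The normal force is about 40 N at a bar height of about 0.163, so I'll ease off, then slide downhill.

```bash
python3 -m crank '[[[0,0,-0.005],[0,0,0],1],[[0,0,-0.009],[0,0,0],1],[[-0.005,0,-0.009],[0,0,0],1],[[-0.01,0,-0.009],[0,0,0],1],[[-0.015,0,-0.009],[0,0,0],1],[[-0.02,0,-0.009],[0,0,0],1],[[-0.025,0,-0.009],[0,0,0],1],[[-0.025,0,-0.009],[0,0,0],1]]' && python3 t.py .579 .2085 .195 -.05 .5236
```

```text
time_s: 13.4
tcp_pos: [0.5876, 0.2087, 0.1994]
tcp_rot: [-3.14, -0.53, -0.051]
ft_force: [-1.0, 0.2, 5.9]
grip_width: 0.0155
finger_force: 40.0
t 13.4 pos [0.5876 0.2087 0.1994] F [-1.   0.2  5.9] M [ 0.04 -0.08 -0.02]
shift [-0.032  0.002 -0.002] turn [-0.002 -0.013 -0.001]
```

```bash
python3 -m crank '[[[-0.005,0,0],[0,0,0],1],[[-0.01,0,0],[0,0,0],1],[[-0.015,0,0],[0,0,0],1],[[-0.02,0,0],[0,0,0],1],[[-0.025,0,0],[0,0,0],1],[[-0.03,0,0],[0,0,0],1],[[-0.03,0,0],[0,0,0],1],[[-0.03,0,0],[0,0,0],1]]' && python3 -m crank '[[[-0.003,0,0],[0,0,0],1],[[-0.006,0,0],[0,0,0],1],[[-0.009,0,0],[0,0,0],1],[[-0.012,0,0],[0,0,0],1],[[-0.014,0,0],[0,0,0],1],[[-0.014,0,0],[0,0,0],1],[[-0.014,0,0],[0,0,0],1],[[-0.014,0,0],[0,0,0],1]]' && python3 t.py .579 .2085 .195 -.05 .5236
```

```text
time_s: 14.4
tcp_pos: [0.5799, 0.2091, 0.1949]
tcp_rot: [-3.14, -0.53, -0.051]
ft_force: [-0.1, 0.4, 6.1]
grip_width: 0.0155
finger_force: 40.0
time_s: 15.4
tcp_pos: [0.5786, 0.2097, 0.1949]
tcp_rot: [-3.138, -0.536, -0.051]
ft_force: [8.3, 1.5, 5.0]
grip_width: 0.0159
finger_force: 40.0
t 15.4 pos [0.5786 0.2097 0.1949] F [8.3 1.5 5. ] M [ 0.32 -1.53  0.25]
shift [0.001 0.004 0.001] turn [-0.006 -0.026 -0.001]
```

```bash
python3 -m crank '[[[-0.004,0,0],[0,0,0],1],[[-0.008,0,0],[0,0,0],1],[[-0.008,0,0],[0,0,0],1],[[-0.008,0,0],[0,0,0],1],[[-0.008,0,0],[0,0,0],1],[[-0.008,0,0],[0,0,0],1],[[-0.008,0,0],[0,0,0],1],[[-0.008,0,0],[0,0,0],1]]' && python3 t.py .579 .2085 .195 -.05 .5236
```

```text
time_s: 16.4
tcp_pos: [0.578, 0.2098, 0.1955]
tcp_rot: [-3.138, -0.54, -0.051]
ft_force: [11.3, 1.0, 7.3]
grip_width: 0.0152
finger_force: 40.0
t 16.4 pos [0.578  0.2098 0.1955] F [11.3  1.   7.3] M [ 0.15 -2.04  0.19]
shift [0.002 0.004 0.003] turn [-0.007 -0.034 -0.001]
```

The carrier is firm against the stop. Relax, open, and back off along the tool.

```bash
python3 -m crank '[[[0.008,0,0],[0,0,0],1],[[0.012,0,0],[0,0,0],1],[[0.012,0,0],[0,0,0],0.5],[[0.012,0,0],[0,0,0],0.2],[[0.012,0,0],[0,0,0],0.2],[[0.012,0,0],[0,0,0],0.2],[[0.012,0,0],[0,0,0],0.2],[[0.012,0,0],[0,0,0],0.2]]' && python3 -m crank '[[[0,0,-0.02],[0,0,0],0.2],[[0,0,-0.06],[0,0,0],0.2],[[0,0,-0.12],[0,0,0],0.2],[[0,0,-0.2],[0,0,0],0.2],[[0,0,-0.3],[0,0,0],0.2],[[0,0,-0.4],[0,0,0],0.2],[[0,0,-0.5],[0,0,0],0.2],[[0,0,-0.5],[0,0,0],0.2]]';  python3 - <<'E'
from h import *
from station import r,cams
a=cams.capture("scene");b=cams.capture("side");w=cams.capture("wrist")
def crop(im,n,x,y):
    o=cv2.resize(im[y:y+105,x:x+140],(400,300),interpolation=cv2.INTER_CUBIC);k=400/140
    c=cams.calibration(n)
    h=.1615;C=rz([-.004,0,h+.027],.5851,.2088,-.0503);T=R.from_euler('z',-.0503)*R.from_euler('y',-np.pi/6)
    for P in [C+T.apply([X/1e3,Y/1e3,Z/1e3]) for X,Y,Z in((-95,42,-3),(-95,-42,-3),(95,42,-19),(95,-42,-19),(-26,0,19),(26,0,19))]:
        u=(proj(c,P)[0]+.5-[x,y])*k-.5
        cv2.drawMarker(o,tuple(int(q) for q in u.round()),(0,0,255),0,8)
    return o
top=np.hstack([crop(a,"scene",240,90),crop(b,"side",150,140)])
bot=np.hstack([cv2.resize(a,(400,300)),cv2.resize(w,(400,300))])
cv2.imwrite("pics/post.png",np.vstack([top,bot])); print(r.read_state()["tcp_pos"])
E
```

```text
time_s: 17.4
tcp_pos: [0.576, 0.2087, 0.1915]
tcp_rot: [3.142, -0.526, -0.05]
ft_force: [0.2, -0.6, -1.0]
grip_width: 0.037
finger_force: 0.0
time_s: 18.4
tcp_pos: [0.5013, 0.2131, 0.3252]
tcp_rot: [-3.139, -0.533, -0.051]
ft_force: [-0.3, -0.4, -0.8]
grip_width: 0.0367
finger_force: 0.0
[0.50046847 0.21231044 0.31989882]
```

View pics/post.png

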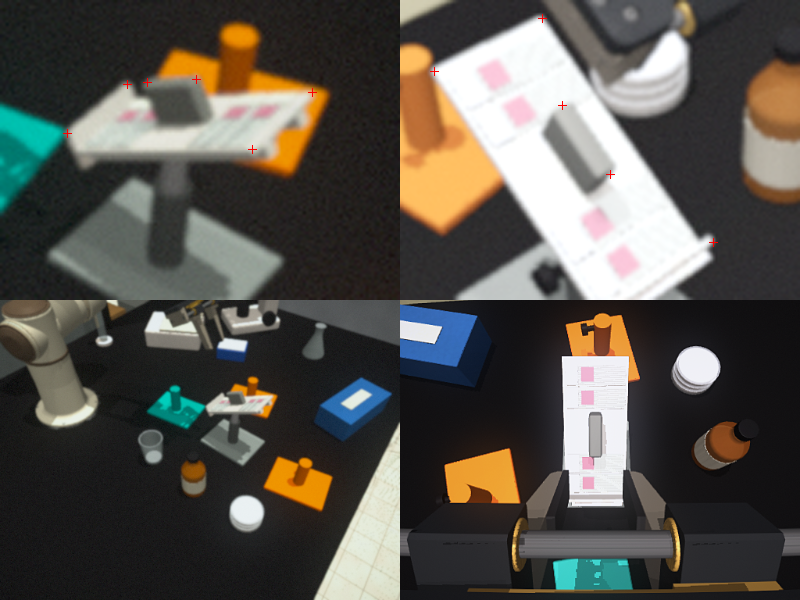

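The board corners match the home prediction, but the handle marks in the side crop look a few pixels off. I'll take one closer look with overlays.

```bash
python3 - <<'E'
from h import *
from station import r,cams
def crop(n,x,y,w,hh,mark):
    c=cams.calibration(n);im=cams.capture(n);k=400/w
    o=cv2.resize(im[y:y+hh,x:x+w],(400,300),interpolation=cv2.INTER_CUBIC)
    h=.162;C=rz([-.004,0,h+.027],.5851,.2088,-.0503);T=R.from_euler('z',-.0503)*R.from_euler('y',-np.pi/6)
    if mark:
        def poly(L,col):
            q=[((proj(c,C+T.apply(np.array(P)/1e3))[0]+.5-[x,y])*k-.5).round().astype(int) for P in L]
            cv2.polylines(o,[np.array(q)],True,col,1)
        poly([(-26,-8,19),(26,-8,19),(26,8,19),(-26,8,19)],(0,0,255))
        poly([(-95,-42,-19),(95,-42,-19),(95,42,-19),(-95,42,-19)],(0,160,0))
        poly([(-95,-42,-3),(-95,42,-3)],(255,0,0))
    return o
cv2.imwrite("pics/post2.png",np.vstack([np.hstack([crop("side",165,140,100,75,m) for m in(0,1)]),np.hstack([crop("scene",255,105,100,75,1),crop("wrist",170,60,160,120,1)])]))
E
```

```text
(no output)
```

View pics/post2.png

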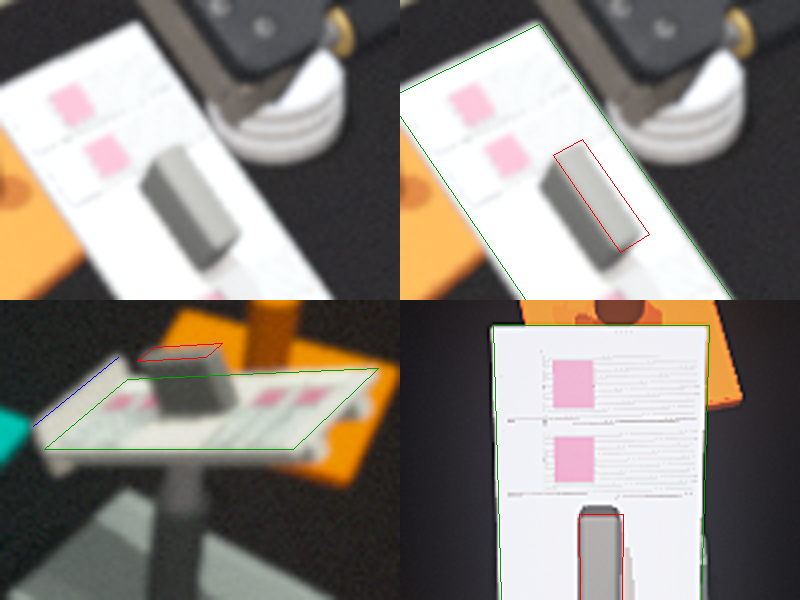

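The overlays in the side, scene and wrist views match the predicted home pose of board, fence and handle to within about 1–2 mm. The gripper is clear and the bystanders are still standing. Handing in.

```bash
python3 -c "
from station import r
print(r.sign_off())"
```

```text
the job is handed in; nothing more can be done
None
```

The slide carrier lies astride the sloping rest, fenced end downhill and against the stop, and is released; the bottle, beaker and dishes still stand where they were, and the job is handed in at about 19 s of the 56 s allowed.

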